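Empty the vise's catch tray into the tote

TASK

Push the grey tote square up against the catch tray, fold the tray's flap down over it, and slide the two finished lamp housings (the ones with a round lens tube on top) along their lanes into the tote without lifting them. Leave the unfinished open-topped housing where it lies in the tray, then fold the flap fully up again so that the tray is ready for the next batch.

Things in the scene. Friction and masses are not known exactly. Their poses are not given: they have to be found in the camera images.
- tray: Fixed catch tray. Origin on the bench under its middle. Its x runs across three lanes centred at x = -70, 0, +70 mm; its y along them, outlet at y = -80. Lane floor 75 mm above the bench, y -80 to +91; ribs between lanes 4 mm thick, 12 high; side walls (x = +-109) and back wall (y = +93) 30 high. A vise 195 mm high stands fixed beyond it, from x = +190 and y = +15 mm on.
- outlet (a point): Middle of the tray's outlet edge, on the flap's hinge line, at lane-floor height (75 mm above the bench), axes as the tray's. Below it a flat upright skirt, recessed 10 mm (tray y = -70 mm), is the stop for the tote; the tray floor, underside 71 mm above the bench, overhangs the skirt.
- flap (a joint): Flap across the outlet of all three lanes, 206 mm wide (tray x), 40 high, 4 thick, hinged at its lower edge on the outlet edge. 0 = upright, closed; grows as it folds outward (tray -y) and down; 1.57 = level, 1.95 = fully down, a chute sloping into the tote. It stays where it is left (about 1 N at the tab moves it).
- flap_tab (a point): Grip point of the steel tab at the middle of the flap's free edge, 66 mm from the hinge line. Tab 12 mm wide (tray x), 8 mm thick, from 38 to 78 mm from the hinge line. Can be pinched from above across the 12 mm and led along an arc about the hinge with the tool upright. Axes turn with the flap; x stays along the hinge.
- tote: Loose grey open tote, 260 (x) x 170 (y) x 50 mm high, walls 4 mm, 0.6 kg. Origin at the middle of its underside. Starts 60 to 130 mm short of its docked place, on the tray's outlet side (tray -y). Docked, its +y wall touches the skirt: origin at tray x = 0, y = -155 mm.
- finished_a: Finished lamp housing: green block 48 (x) x 76 (y) x 36 mm with an empty steel lens tube 36 mm across and 14 mm high on its top (50 mm overall), 0.25 kg. Origin at the middle of its underside. Lies in one of the three lanes, long side roughly along the lane, about 60 to 85 mm of free lane behind it (tray +y).
- finished_b: The other finished lamp housing, the same as finished_a, in another lane.
- unfinished: Unfinished lamp housing: green shell of the same 48 x 76 x 36 mm, open at the top (hollow, walls 3 mm), no lens tube. Origin at the middle of its underside. Lies in the remaining lane and stays there.
- mug: Bystander: red enamel mug 82 mm across, 85 mm high, handle at its +y side; origin under its middle.
- socket: Bystander: white ceramic lamp socket, round, 68 mm across, 52 mm high; origin under its middle.
- hinge: Bystander: brass door hinge lying open, 66 x 90 mm, 10 mm high; origin under its middle.
- screwdriver: Bystander: screwdriver lying on the bench, 190 mm long along its x; origin under it.
- pencil_box: Bystander: closed tin pencil box 204 x 74 x 42 mm; origin under its middle.
- tape: Bystander: black roll of stage tape, 110 mm across, 48 mm high, lying flat; origin under its middle.

How it is judged:
By the outcome, as a careful person would: the job done as asked, in the order asked, and still so for the second after the job is handed in, with the robot touching nothing.
It also fails if it takes over 72 s, if anything falls off the work surface, if the arm or the gripper's body presses on something with over 40 N, if the wrist force passes 120 N, or if a joint passes its speed limit or range.

ROBOT

A 6-joint arm with a two-finger parallel gripper is mounted at the origin on the work surface. World frame = base frame: x ahead of the robot, y to its left, z up, the work surface at z = 0. Lengths are in m, angles in rad, forces in N, time in s.
With the tool pointing down it reaches from about 0.375 to 0.9 m from the base axis. Payload 3.1 kg.
Tool frame: the origin (TCP) lies between the finger pads; the fingertips stand 19 mm ahead of it and the grasp point (between the pads) is the TCP; z points along the fingers, y is the line along which they close (so a half turn about z gives the same grasp; the last joint's range is limited). The gripper opens to 87 mm and grips with 3 to 60 N. Pads are 19 mm wide; open, the fingers measure 117 mm over their backs; the gripper's body (75 mm by 190 mm) begins 51 mm behind the grasp point.
Start: joints at [0.961, 0.527, 1.433, -0, 1.181, -0.178], TCP at [0.262, 0.568, 0.242] pointing down, gripper open.
Joint ranges: [-3.08, 3.08], [-0.75, 2.2], [0.22, 2.44], [-1.43, 4.57], [0, 2.65], [-2.85, 2.85]. Speed limits (rad/s): [2.79, 2.79, 3.14, 3.14, 3.14, 3.14].

INTERFACE

Orientations are given as a unit quaternion [x, y, z, w].
In Python, from rig import telemetry, viewer, hand_in gives the robot as it stands. The module is installed in compiled form; this text tells all that it offers.
- The arm moves only by the shell command python3 -m creep 'ROWS' [FORCE]. ROWS is JSON, a list of rows, each an object with "translation": the shift along the tool's x, y, z in mm, a list of three; "roll": the turn about the tool's z in degrees; "gripper": the finger opening in mm, from 0 to 87. In form: [{"translation": [tx, ty, tz], "roll": roll, "gripper": gripper}, ...]. A call has 1 to 5 rows; each row is the pose to reach, as a shift and turn from the pose commanded when the call began, along the tool's axes at that moment; what a row does not reach only later rows make up. A row lasts 1/12 s, in which the tool goes at most 41.7 mm and 7.16 degrees, less where a joint would pass 70% of its speed; a pose out of reach is approached as far as the arm can. A call with a gripper value outside its range is refused whole. The fingers move at their own pace and stop on an object; FORCE is the grip in N (left out, the last holds). Time passes only in rows, so rows that repeat a pose let the fingers close. It gives the time, the measured TCP pose, the force, the opening and the grip force at its end, in the units of the state.
- telemetry.get_obs(): the state, without advancing time (a new reading comes with each control period).
- viewer.camera(name): name is "scene" or "top" or "wrist"; returns the picture (384x512x3 uint8, blue, green, red); there is no depth.
- viewer.camera_info(name): a dict with "intrinsics" (3x3 intrinsics, pixels), "rvec" (rotation vector, rad) and "tvec" (3), from world to camera coordinates, as OpenCV has them; the wrist camera has in their place "hand_eye" (4x4, takes a point from camera to tool coordinates, whose origin is the TCP and whose axes are the flange's). Camera axes: x right, y down, z forward; pixel columns grow to the right and rows downward; lengths in m; the calibration is good to about 2 mm. A picture is of the moment at which its call begins: read the wrist's pose just before it. camera_info takes no time and is no camera call.
- hand_in(): hands the job in; it is judged then, once.
Trained networks look in the newest picture that a camera, given by its name, has taken for a name from the list of things; names that differ only in an ending like _2 or _b are one class to them, and where a whole thing is asked for, a point or a joint stands for the part that bears it (a point fixed in the world has none). Each returns a list of dicts, best first, with "p" (0 to 1); they miss things now and then, are a little off and sometimes report something else, mostly with a low value. They report only what shows in the picture. A call takes as long as a camera call.
- viewer.recognise(camera, thing): "bbox" ([left, top, width, height] in pixels, round what is visible of it).
The state is a dict: "time": time; "q": joint angles; "joint_velocities": joint speeds; "joint_torque": joint torques, N m; "position": TCP position; "tool_rot": TCP orientation; "ft_force": force on the tool from outside, world axes, zero at the start; "moment": the same for the moment, N m; "grip_width": finger opening in m; "grip_force": force on a finger pad.
Only numpy, scipy, OpenCV 4.12 (cv2) and the standard library are available. Lean on these libraries where they do the work, as an engineer would, in place of code of your own. Each camera call takes 0.05 s, during which the arm holds its last target. There are 200 camera calls.

## Working session

There is one attempt and no reset: what is moved stays moved. The work goes in short steps, Python scripts to look and compute and a shell command to move; the robot and the scene stay as the last step left them, time stands still between calls to the robot, and variables do not carry over. Pictures are saved under pics/ and viewed, at most 10 in all, crops included, and the job is handed in when it is done.

```bash
mkdir -p pics; ls; python3 - <<'E'
from rig import telemetry, viewer
import cv2, numpy as np
for c in ["scene","top"]:
    im=viewer.camera(c); cv2.imwrite(f"pics/{c}0.png",im)
    i=viewer.camera_info(c); R=cv2.Rodrigues(np.array(i["rvec"]))[0]
    print(c,np.round(i["intrinsics"],1).tolist(),"C",np.round(-R.T@np.array(i["tvec"]).ravel(),3))
    for t in ["tote","flap","flap_tab","tray","finished_a","unfinished"]:
        print(t,[(np.round(d["bbox"],0).tolist(),round(d["p"],2)) for d in viewer.recognise(c,t)][:4])
o=telemetry.get_obs(); print({k:np.round(v,3).tolist() for k,v in o.items()})
print(np.round(viewer.camera_info("wrist")["hand_eye"],3).tolist())
E
```

```text
pics
scene [[485.9, 0.0, 253.6], [0.0, 485.9, 187.9], [0.0, 0.0, 1.0]] C [ 1.199 -0.422  1.195]
tote [([156.0, 169.0, 97.0, 100.0], 0.58)]
flap [([244.0, 151.0, 34.0, 58.0], 0.78)]
flap_tab [([244.0, 153.0, 29.0, 52.0], 0.79)]
tray [([239.0, 130.0, 156.0, 145.0], 0.62)]
finished_a [([274.0, 170.0, 30.0, 32.0], 0.92), ([265.0, 158.0, 27.0, 22.0], 0.86), ([327.0, 152.0, 52.0, 24.0], 0.72), ([244.0, 151.0, 33.0, 59.0], 0.43)]
unfinished [([253.0, 137.0, 30.0, 25.0], 0.82)]
top [[494.7, 0.0, 256.9], [0.0, 494.7, 188.4], [0.0, 0.0, 1.0]] C [ 0.391 -0.022  1.619]
tote [([277.0, 160.0, 63.0, 86.0], 0.97)]
flap [([245.0, 168.0, 9.0, 67.0], 0.51)]
flap_tab [([227.0, 113.0, 27.0, 33.0], 0.56), ([247.0, 169.0, 7.0, 64.0], 0.52)]
tray [([181.0, 97.0, 73.0, 142.0], 0.75)]
finished_a [([224.0, 171.0, 21.0, 15.0], 0.96), ([220.0, 191.0, 24.0, 17.0], 0.74)]
unfinished []
{'time': 0.7, 'q': [0.961, 0.527, 1.433, 0.0, 1.181, -0.178], 'joint_velocities': [0.001, 0.0, -0.001, -0.0, -0.001, -0.002], 'joint_torque': [-0.0, -43.986, -17.695, 0.063, 0.051, -0.0], 'position': [0.262, 0.568, 0.242], 'tool_rot': [0.214, 0.977, 0.0, 0.0], 'ft_force': [-0.125, -0.082, -0.21], 'moment': [-0.017, -0.054, -0.035], 'grip_force': 0.0, 'grip_width': 0.087}
[[-0.0, -0.956, -0.292, 0.08], [1.0, 0.0, -0.001, -0.0], [0.001, -0.292, 0.956, -0.142], [0.0, 0.0, 0.0, 1.0]]
```

```bash
python3 - <<'E'
import cv2
im=cv2.imread("pics/top0.png"); cv2.imwrite("pics/top0c.png",cv2.resize(im[80:270,150:400],(800,608),interpolation=cv2.INTER_CUBIC)[:600])
im=cv2.imread("pics/scene0.png"); cv2.imwrite("pics/scene0c.png",cv2.resize(im[100:290,140:400],None,fx=3,fy=3,interpolation=cv2.INTER_CUBIC))
E
```

```text
(no output)
```

View pics/top0c.png

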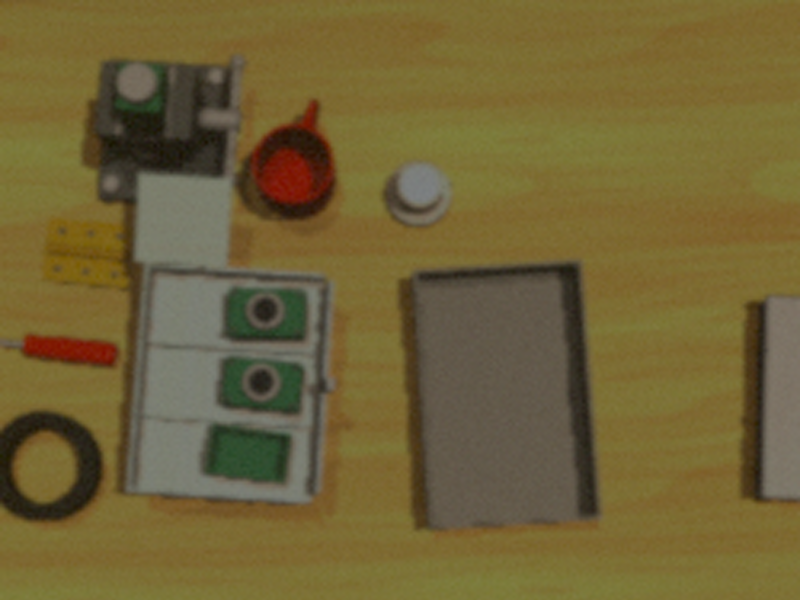

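View pics/scene0c.png

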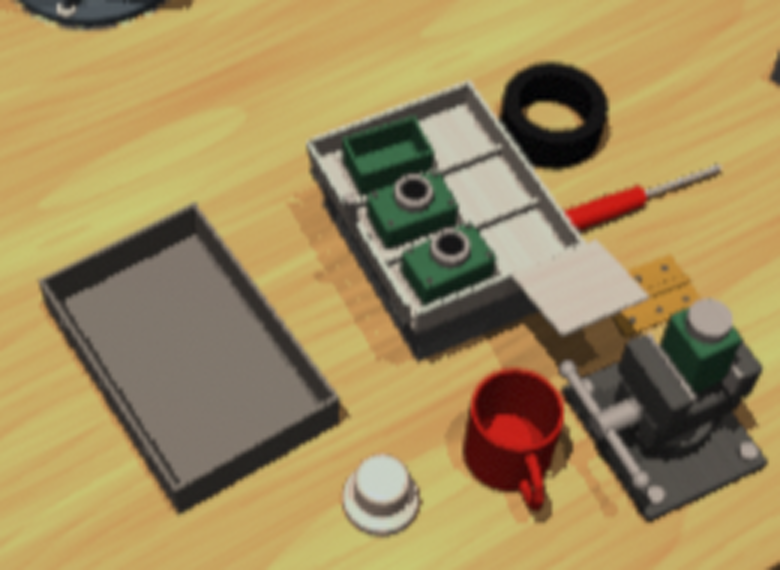

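```bash
cat > h.py <<'E'
import numpy as np, cv2
from rig import telemetry, viewer
from scipy.optimize import least_squares
from scipy.spatial.transform import Rotation as Ro
def cam(c):
    i=viewer.camera_info(c); K=np.array(i["intrinsics"])
    if c=="wrist":
        o=telemetry.get_obs(); T=np.eye(4); T[:3,:3]=Ro.from_quat(o["tool_rot"]).as_matrix(); T[:3,3]=o["position"]
        W=np.linalg.inv(T@np.array(i["hand_eye"])); return K,W[:3,:3],W[:3,3]
    return K,cv2.Rodrigues(np.array(i["rvec"]))[0],np.array(i["tvec"]).ravel()
def proj(cm,P):
    K,R,t=cm; p=(R@np.atleast_2d(P).T).T+t; p=p@K.T; return p[:,:2]/p[:,2:]
def back(cm,uv,z):
    K,R,t=cm; d=R.T@np.linalg.inv(K)@np.array([uv[0],uv[1],1.]); C=-R.T@t
    return C+d*(z-C[2])/d[2]
def place(pose,P):  # pose x,y,yaw (z up), P local
    c,s=np.cos(pose[2]),np.sin(pose[2]); P=np.atleast_2d(P)
    return np.c_[pose[0]+c*P[:,0]-s*P[:,1],pose[1]+s*P[:,0]+c*P[:,1],P[:,2]]
def fit(obs,x0):  # obs: list of (cam, local pts, pixels)
    f=lambda p:np.concatenate([(proj(c,place(p,L))-U).ravel() for c,L,U in obs])
    r=least_squares(f,x0,loss="soft_l1"); return r.x,np.round(r.fun.reshape(-1,2),1)
E
python3 - <<'E'
from h import *
ct,cs=cam("top"),cam("scene")
T=lambda a:np.array(a)/3.2+[150,80]-.35
S=lambda a:np.array(a)/3.+[140,100]-.33
print("img axes top: right",np.round(ct[1][0],2),"down",np.round(ct[1][1],2))
L=np.array([[.111,.095,.105],[.111,-.08,.105],[-.111,.095,.105],[-.111,-.08,.105]])
ut=T([[147,265],[328,275],[125,493],[312,500]]); us=S([[470,86],[310,147],[415,325]])
x0=back(ct,ut.mean(0),.105)
best=min([fit([(ct,L,ut),(cs,L[[2,3,1]],us)],[x0[0],x0[1],a]) for a in (0,1.57,3.14,-1.57)],key=lambda r:np.abs(r[1]).sum())
print("tray",np.round(best[0],4),best[1].tolist())
L=np.array([[.13,.085,.05],[.13,-.085,.05],[-.13,.085,.05],[-.13,-.085,.05]])
ut=T([[414,273],[580,263],[428,530],[600,518]]); us=S([[195,206],[42,283],[338,403],[180,490]])
b2=fit([(ct,L,ut),(cs,L[[2,3,0,1]],us)],[*back(ct,ut.mean(0),.05)[:2],best[0][2]])
print("tote",np.round(b2[0],4),b2[1].tolist())
p=best[0];c,s=np.cos(p[2]),np.sin(p[2]);d=b2[0][:2]-p[:2];print("tote in tray",np.round([c*d[0]+s*d[1],-s*d[0]+c*d[1],np.degrees(b2[0][2]-p[2])],4))
for n,uv in [("A",(262,315)),("B",(262,385)),("U",(247,455))]:
    print(n,np.round(back(ct,T(uv),.111),4))
print("tab",np.round(back(ct,T((327,383)),.15),4))
for n,uv in [("mug",(290,185)),("socket",(420,190))]: print(n,np.round(back(ct,T(uv),.05),3))
E
```

```text
img axes top: right [-0.03 -1.   -0.02] down [-0.99  0.03 -0.12]
tray [ 0.5473  0.1017 -0.0948] [[0.2, -1.7], [-0.2, -1.2], [1.2, -1.5], [-0.2, 0.2], [-0.6, -1.3], [-0.3, -2.2], [0.3, -3.0]]
tote [ 0.5329 -0.1608  0.0308] [[-0.8, -1.6], [0.2, -1.7], [0.1, -0.6], [0.3, -0.0], [0.1, -1.5], [-1.1, -1.3], [0.8, -1.9], [-1.7, 0.3]]
tote in tray [ 0.0105 -0.2626  7.1966]
A [0.6083 0.0754 0.111 ]
B [0.5406 0.0769 0.111 ]
U [0.474  0.0926 0.111 ]
tab [0.5368 0.0137 0.15  ]
mug [0.749 0.048 0.05 ]
socket [ 0.74  -0.083  0.05 ]
```

```bash
cat > to.py <<'E'
# prints shift/roll to a tray-frame or world target:  to.py x y z yawdeg
import sys; from h import *
o=telemetry.get_obs(); R=Ro.from_quat(o["tool_rot"]).as_matrix(); x,y,z,a=map(float,sys.argv[1:5])
cur=np.degrees(np.arctan2(R[1,0],R[0,0]))
print("shift mm",np.round(R.T@(np.array([x,y,z])-o["position"])*1000,1),"roll",round((cur-a+180)%360-180,2),"t",round(o["time"],2),"F",np.round(o["ft_force"],1))
E
python3 -m creep '[{"translation":[-158,-114,-60],"roll":0,"gripper":87},{"translation":[-158,-114,-60],"roll":0,"gripper":87},{"translation":[-158,-114,-60],"roll":0,"gripper":87},{"translation":[-158,-114,-60],"roll":0,"gripper":87},{"translation":[-158,-114,-60],"roll":0,"gripper":87}]'
python3 to.py 0.55 0.06 0.36 84.6
python3 -m creep '[{"translation":[-158,-114,-30],"roll":0,"gripper":87},{"translation":[-158,-114,-30],"roll":0,"gripper":87},{"translation":[-158,-114,-30],"roll":0,"gripper":87},{"translation":[-158,-114,-30],"roll":0,"gripper":87},{"translation":[-158,-114,-30],"roll":0,"gripper":87}]'
python3 to.py 0.55 0.06 0.36 84.6
```

```text
time: 1.12
position: [0.3581, 0.3961, 0.3024]
tool_rot: [0.214, 0.977, 0.0, 0.0]
ft_force: [1.0, -0.2, -0.3]
grip_width: 0.087
grip_force: 0.0
shift mm [-315.  -225.   -57.5] roll 70.67 t 1.12 F [ 1.  -0.2 -0.3]
time: 1.53
position: [0.4546, 0.2256, 0.3325]
tool_rot: [0.215, 0.977, -0.0, 0.001]
ft_force: [1.1, 0.8, 0.7]
grip_width: 0.0872
grip_force: 0.0
shift mm [-156.1 -110.2  -27.3] roll 70.57 t 1.53 F [1.1 0.8 0.7]
```

```bash

python3 -m creep '[{"translation":[-155,-110,-27],"roll":35.5,"gripper":87},{"translation":[-155,-110,-27],"roll":35.5,"gripper":87},{"translation":[-155,-110,-27],"roll":35.5,"gripper":87},{"translation":[-155,-110,-27],"roll":35.5,"gripper":87},{"translation":[-155,-110,-27],"roll":35.5,"gripper":87}]' >/dev/null
python3 -m creep '[{"translation":[0,0,0],"roll":35,"gripper":20},{"translation":[0,0,0],"roll":35,"gripper":20},{"translation":[0,0,0],"roll":35,"gripper":20},{"translation":[0,0,0],"roll":35,"gripper":20},{"translation":[0,0,0],"roll":35,"gripper":20}]'
python3 - <<'E'
from h import *
c=cam("wrist"); im=viewer.camera("wrist"); cv2.imwrite("pics/w1.png",im); np.savez("w1.npz",K=c[0],R=c[1],t=c[2])
cv2.imwrite("pics/w1b.png",cv2.resize(im,(800,600),interpolation=cv2.INTER_CUBIC))
print(c[0])
for t in ["finished_a","unfinished","flap_tab","tray","tote"]:
    print(t,[(np.round(d["bbox"],0).tolist(),round(d["p"],2)) for d in viewer.recognise("wrist",t)][:4])
E
```

```text
time: 2.37
position: [0.5478, 0.0633, 0.3586]
tool_rot: [0.741, 0.672, -0.0, -0.0]
ft_force: [0.8, 0.6, -0.9]
grip_width: 0.0615
grip_force: 0.0
[[276.99603587   0.         258.25536528]
 [  0.         276.99603587 195.2918562 ]
 [  0.           0.           1.        ]]
finished_a [([240.0, 132.0, 32.0, 53.0], 0.89), ([282.0, 133.0, 36.0, 54.0], 0.56)]
unfinished [([190.0, 126.0, 37.0, 56.0], 0.72)]
flap_tab [([186.0, 189.0, 138.0, 30.0], 0.81)]
tray [([169.0, 9.0, 342.0, 207.0], 0.75), ([358.0, 135.0, 83.0, 53.0], 0.62)]
tote [([198.0, 224.0, 131.0, 93.0], 0.73)]
```

View pics/w1b.png

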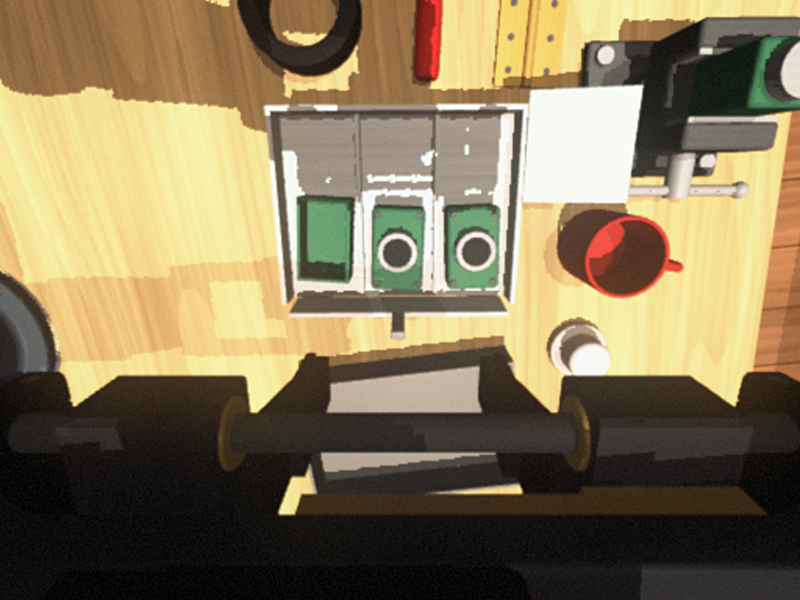

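```bash
python3 - <<'E'
from h import *
d=np.load("w1.npz"); cw=(d["K"],d["R"],d["t"]); ct=cam("top")
V=lambda a:(np.array(a,float)+.5)*.64-.5
L=np.array([[.111,.095,.105],[-.111,.095,.105],[.111,-.08,.105],[-.111,-.08,.105],[.103,-.082,.115],[-.103,-.082,.115],[0,-.08,.153],[.035,.091,.087],[-.035,.091,.087]])
u=V([[529,105],[266,107],[514,302],[286,303],[508,315],[290,314],[398,337],[435,111],[358,111]])
p,r=fit([(cw,L,u)],[.543,.1017,-.095]); print("tray",np.round(p,4),r.tolist())
# same with z free
f=lambda q:(proj(cw,place(q[:3],L+[0,0,q[3]]))-u).ravel(); q=least_squares(f,[*p,0]).x; print("zfree",np.round(q,4))
def loc(w): 
    c,s=np.cos(p[2]),np.sin(p[2]);e=w[:2]-p[:2];return np.round([c*e[0]+s*e[1],-s*e[0]+c*e[1]],4)
for n,uv in [("A",(475,251)),("B",(398,252))]:
    print(n,loc(back(cw,V(uv),.125)))
B=np.array([[-.024,.038,.111],[.024,.038,.111],[.024,-.038,.111],[-.024,-.038,.111]])
for n,us in [("A",[(447,206),(499,206),(498,290),(446,290)]),("B",[(374,206),(424,207),(425,289),(373,289)]),("U",[(298,197),(354,198),(351,282),(297,280)])]:
    b,r=fit([(cw,B,V(us))],[*back(cw,V(us).mean(0),.111)[:2],p[2]]); print(n,"blk",loc(b),round(np.degrees(b[2]-p[2]),1),r.tolist())
# tote: visible +y edge top corners
L2=np.array([[-.13,.085,.05],[.13,.085,.05],[.13,-.085,.05]]); 
# compare top-cam reprojection of the tray
ob=(np.array([[147,265],[328,275],[125,493],[312,500]])/3.2+[150,80]-.35)
print("top res",np.round(proj(ct,place(p,L[[0,2,1,3]]))-ob,1).tolist())
# plate: triangulate corners top vs wrist
cs=cam("scene")
T=lambda a:np.array(a)/3.2+[150,80]-.35
S=lambda a:np.array(a)/3.+[140,100]-.33
for a,b,c in [((138,265),(530,90),(600,242)),((135,175),(643,86),(645,297)),((228,178),(627,204),(565,335))]:
    P=least_squares(lambda X:np.concatenate([(proj(ct,X)[0]-T(a)),(proj(cw,X)[0]-V(b)),(proj(cs,X)[0]-S(c))]),[.65,.15,.1]); print("plate",np.round(P.x,3),np.round(P.fun,1),loc(P.x))
E
```

```text
tray [ 0.5464  0.1028 -0.0911] [[0.3, -0.2], [-1.0, -0.2], [0.7, 1.7], [-1.9, 2.0], [0.7, -3.3], [-0.7, -1.8], [0.2, -9.7], [1.3, 1.5], [-0.3, 1.9]]
zfree [ 0.5464  0.1018 -0.092   0.0033]
A [ 0.0672 -0.0246]
B [-0.0001 -0.025 ]
A blk [ 0.0673 -0.0254] 0.9 [[-0.4, 0.6], [1.3, -0.2], [-0.4, -0.5], [-0.1, 0.2]]
B blk [ 0.0007 -0.0247] -0.8 [[-1.3, -0.1], [1.6, -0.5], [-0.2, 0.5], [0.1, 0.2]]
U blk [-0.0658 -0.0165] -3.9 [[0.0, -1.1], [-0.7, 0.5], [-0.2, 0.6], [1.2, -0.2]]
top res [[-0.3, -1.2], [-0.7, -1.0], [1.0, -1.0], [-0.4, 0.4]]
plate [0.667 0.199 0.103] [-1.1 -1.3 -0.2 -0.1 -1.5  0.1] [0.1109 0.1066]
plate [0.748 0.19  0.126] [ 1.4 -0.6 -0.3 -0.2  0.8 -0.4] [0.1927 0.105 ]
plate [0.741 0.101 0.126] [ 1.1 -0.2  0.3 -0.9 -1.2 -0.2] [0.194  0.0159]
```

```bash

python3 -m creep '[{"translation":[-195,-10,30],"roll":35,"gripper":87},{"translation":[-195,-10,30],"roll":35,"gripper":87},{"translation":[-195,-10,30],"roll":35,"gripper":87},{"translation":[-195,-10,30],"roll":35,"gripper":87},{"translation":[-195,-10,30],"roll":35,"gripper":87}]' >/dev/null
python3 -m creep '[{"translation":[0,0,0],"roll":35,"gripper":87},{"translation":[0,0,0],"roll":35,"gripper":87},{"translation":[0,0,0],"roll":35,"gripper":87},{"translation":[0,0,0],"roll":35,"gripper":87},{"translation":[0,0,0],"roll":35,"gripper":87}]' >/dev/null
python3 -m creep '[{"translation":[0,0,0],"roll":20,"gripper":87},{"translation":[0,0,0],"roll":20,"gripper":87},{"translation":[0,0,0],"roll":20,"gripper":87},{"translation":[0,0,0],"roll":20,"gripper":87}]'
python3 - <<'E'
from h import *
c=cam("wrist"); im=viewer.camera("wrist"); cv2.imwrite("pics/w2.png",im); np.savez("w2.npz",K=c[0],R=c[1],t=c[2])
cv2.imwrite("pics/w2b.png",cv2.resize(im,(800,600),interpolation=cv2.INTER_CUBIC))
E
```

```text
time: 3.83
position: [0.5201, -0.1297, 0.3286]
tool_rot: [0.999, -0.046, 0.0, 0.0]
ft_force: [0.4, -0.1, 0.6]
grip_width: 0.0867
grip_force: 0.0
```

View pics/w2b.png

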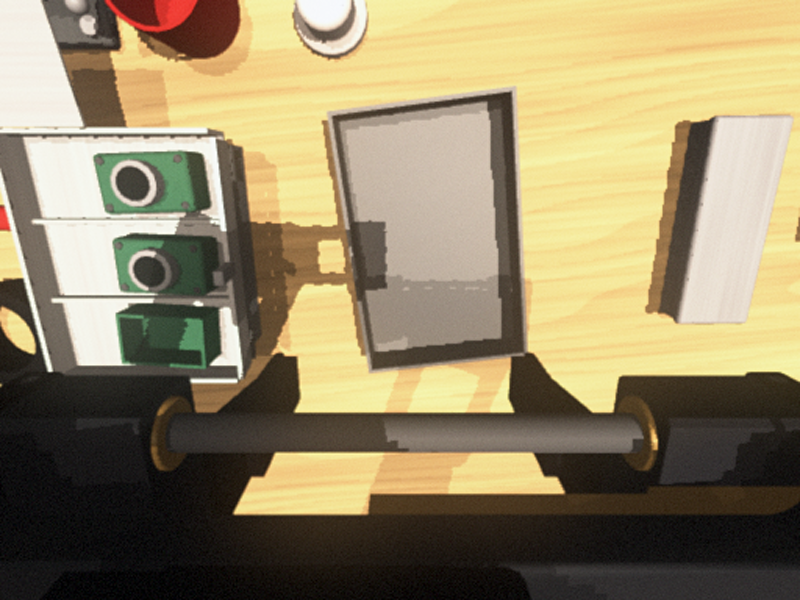

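```bash
python3 - <<'E'
from h import *
C=[]
for n in ("w1.npz","w2.npz"):
    d=np.load(n); C.append((d["K"],d["R"],d["t"]))
c1,c2=C
V=lambda a:(np.array(a,float)+.5)*.64-.5
def tri(a,b):
    r=least_squares(lambda X:np.concatenate([proj(c1,X)[0]-V(a),proj(c2,X)[0]-V(b)]),[.55,.05,.1]); return np.round(r.x,4),np.round(r.fun,1)
for n,a,b in [("tubeA",(475,251),(135,183)),("tubeB",(398,252),(151,271)),("rib+ back? tab",(398,337),(222,272))]: print(n,*tri(a,b))
L=np.array([[.13,.085,.05],[.13,-.085,.05],[-.13,-.085,.05],[-.13,.085,.05]]); u=V([[329,113],[516,88],[525,354],[371,370]])
b,r=fit([(c2,L,u)],[.533,-.16,.03]); print("tote",np.round(b,4),r.tolist())
f=lambda q:(proj(c2,place(q[:3],L+[0,0,q[3]]))-u).ravel(); print("tote zfree",np.round(least_squares(f,[*b,0]).x,4))
p=[.5464,.1018,-.092]
for th in (0,.1,.2):
    P=place(p,[[0,-.08-.078*np.sin(th),.075+.078*np.cos(th)],[.103,-.08-.04*np.sin(th),.075+.04*np.cos(th)],[-.103,-.08-.04*np.sin(th),.075+.04*np.cos(th)]])
    print(th,"w1",np.round((proj(c1,P)+.5)/.64-.5).tolist(),"w2",np.round((proj(c2,P)+.5)/.64-.5).tolist())
im=[cv2.imread(f"pics/w{i}.png") for i in (1,2)]
a=cv2.resize(im[0][180:230,180:340],(800,250),interpolation=cv2.INTER_CUBIC); b=cv2.resize(im[1][75:250,100:180],(320,700),interpolation=cv2.INTER_CUBIC)
out=np.zeros((600,800,3),np.uint8); out[:250]=a; b=cv2.rotate(cv2.resize(im[1][80:245,100:180],(160*1,330),interpolation=cv2.INTER_CUBIC),cv2.ROTATE_90_CLOCKWISE); b=cv2.resize(b,(660,320)); out[260:580,:660]=b; cv2.imwrite("pics/flapz.png",out)
E
```

```text
tubeA [0.6119 0.0714 0.1208] [ 0.1 -0.   0.   0.1]
tubeB [0.5431 0.0771 0.1211] [-0.5  0.1 -0.1 -0.5]
rib+ back? tab [0.5392 0.0075 0.1467] [ 1.6 -0.5  0.4  1.4]
tote [ 0.531  -0.1628  0.0307] [[-1.3, -0.5], [0.8, -0.9], [2.4, 1.7], [-1.1, 3.0]]
tote zfree [ 0.5312 -0.1632  0.0271 -0.0093]
0 w1 [[398.0, 323.0], [509.0, 309.0], [289.0, 310.0]] w2 [[200.0, 278.0], [204.0, 136.0], [235.0, 379.0]]
0.1 w1 [[399.0, 331.0], [509.0, 313.0], [289.0, 314.0]] w2 [[211.0, 278.0], [209.0, 136.0], [239.0, 379.0]]
0.2 w1 [[399.0, 339.0], [508.0, 317.0], [290.0, 318.0]] w2 [[222.0, 278.0], [215.0, 136.0], [244.0, 379.0]]
```

View pics/flapz.png

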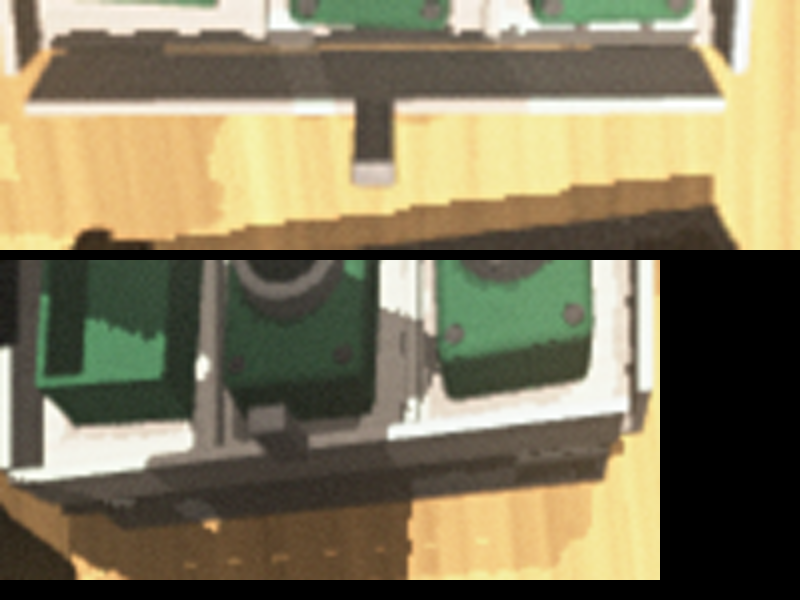

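```bash

python3 -m creep '[{"translation":[24,115,130],"roll":-7,"gripper":87},{"translation":[24,115,130],"roll":-7,"gripper":87},{"translation":[24,115,130],"roll":-7,"gripper":87},{"translation":[24,115,130],"roll":-7,"gripper":87},{"translation":[24,115,130],"roll":-7,"gripper":87}]' >/dev/null
python3 to.py 0.5335 -0.246 0.037 1.7
python3 -m creep '[{"translation":[0,0,80],"roll":0,"gripper":87},{"translation":[0,0,80],"roll":0,"gripper":87},{"translation":[0,0,80],"roll":0,"gripper":87}]'
python3 - <<'E'
from h import *
c=cam("wrist"); im=viewer.camera("wrist"); np.savez("w3.npz",K=c[0],R=c[1],t=c[2])
cv2.imwrite("pics/w3b.png",cv2.resize(im,(640,480),interpolation=cv2.INTER_CUBIC))
E
python3 to.py 0.5335 -0.246 0.037 1.7
```

```text
shift mm [  2.7  -2.8 156.5] roll 0.09 t 4.3 F [-0.1  0.3  0. ]
time: 4.55
position: [0.529, -0.2434, 0.1116]
tool_rot: [1.0, 0.016, -0.006, -0.005]
ft_force: [-0.8, 1.2, -1.9]
grip_width: 0.0867
grip_force: 0.0
shift mm [ 3.3  2.3 78.1] roll 0.17 t 4.6 F [ 0.5 -0.4  0.9]
```

View pics/w3b.png

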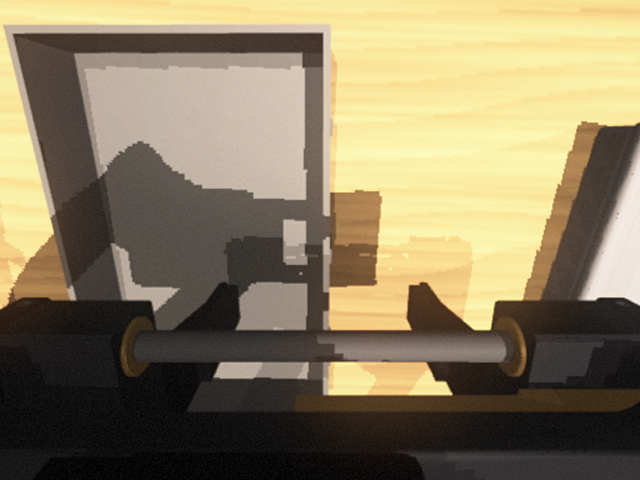

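```bash

python3 -m creep '[{"translation":[3,2,78],"roll":0,"gripper":87},{"translation":[3,2,78],"roll":0,"gripper":87},{"translation":[3,2,78],"roll":0,"gripper":87},{"translation":[3,2,78],"roll":0,"gripper":40},{"translation":[3,2,78],"roll":0,"gripper":0}]' 60
python3 -m creep '[{"translation":[0,0,0],"roll":0,"gripper":0},{"translation":[0,0,0],"roll":0,"gripper":0},{"translation":[0,0,0],"roll":0,"gripper":0},{"translation":[0,0,0],"roll":0,"gripper":0},{"translation":[0,0,0],"roll":0,"gripper":0}]' 60
python3 -m creep '[{"translation":[0,0,0],"roll":0,"gripper":0},{"translation":[0,0,0],"roll":0,"gripper":0},{"translation":[0,0,0],"roll":0,"gripper":0}]' 60
python3 - <<'E'
from h import *
p=[.5464,.1023,-.0915]
print("docked wall pinch",place(p,[[0,-.238,.037]]), "short 15mm",place(p,[[0,-.253,.037]]))
w=place(p,[[0,-.253,.037]])[0]
import subprocess; print(subprocess.run(["python3","to.py",*map(str,w),"-5.24"],capture_output=True,text=True).stdout)
E
```

```text
time: 5.02
position: [0.5385, -0.2493, 0.0439]
tool_rot: [1.0, 0.016, 0.002, 0.002]
ft_force: [0.7, 0.6, 1.4]
grip_width: 0.0798
grip_force: 0.0
time: 5.43
position: [0.5369, -0.2486, 0.0416]
tool_rot: [1.0, 0.015, 0.001, 0.0]
ft_force: [0.4, -0.2, -0.4]
grip_width: 0.0484
grip_force: 0.0
time: 5.68
position: [0.5364, -0.2483, 0.0405]
tool_rot: [1.0, 0.015, -0.0, -0.0]
ft_force: [0.0, -0.6, 0.5]
grip_width: 0.0279
grip_force: 0.0
docked wall pinch [[ 0.52465337 -0.1347044   0.037     ]] short 15mm [[ 0.52328279 -0.14964165  0.037     ]]
shift mm [-10.1 -99.    3.5] roll 7.0 t 5.68 F [ 0.  -0.6  0.5]
```

```bash

python3 -m creep '[{"translation":[0,0,0],"roll":0,"gripper":0},{"translation":[0,0,0],"roll":0,"gripper":0},{"translation":[0,0,0],"roll":0,"gripper":0},{"translation":[0,0,0],"roll":0,"gripper":0},{"translation":[0,0,0],"roll":0,"gripper":0}]' 60
python3 -m creep '[{"translation":[-1,-8,0],"roll":1,"gripper":0},{"translation":[-2,-18,0],"roll":2,"gripper":0},{"translation":[-3,-28,0],"roll":3,"gripper":0},{"translation":[-4,-39,0],"roll":4,"gripper":0},{"translation":[-5,-50,0],"roll":5,"gripper":0}]' 60
python3 to.py 0.526 -0.1496 0.037 -5.24
```

```text
time: 6.1
position: [0.5359, -0.2469, 0.0403]
tool_rot: [1.0, 0.015, -0.001, -0.001]
ft_force: [0.4, 4.1, 2.0]
grip_width: 0.0036
grip_force: 60.0
time: 6.52
position: [0.5303, -0.1998, 0.0404]
tool_rot: [1.0, -0.028, 0.001, 0.001]
ft_force: [-0.4, -3.6, -1.5]
grip_width: 0.0036
grip_force: 60.0
shift mm [ -7.2 -49.9   3.2] roll 2.02 t 6.52 F [-0.4 -3.6 -1.5]
```

```bash

python3 -m creep '[{"translation":[-1,-10,0],"roll":0.5,"gripper":0},{"translation":[-3,-20,0],"roll":1,"gripper":0},{"translation":[-5,-30,0],"roll":1.5,"gripper":0},{"translation":[-6,-40,0],"roll":2,"gripper":0},{"translation":[-7,-46,0],"roll":2,"gripper":0}]' 60
python3 -m creep '[{"translation":[0,0,0],"roll":0,"gripper":0},{"translation":[0,0,0],"roll":0,"gripper":0}]' 60
python3 - <<'E'
from h import *
c=cam("wrist"); im=viewer.camera("wrist"); np.savez("w4.npz",K=c[0],R=c[1],t=c[2])
cv2.imwrite("pics/w4.png",im); 
it=viewer.camera("top"); cv2.imwrite("pics/t4.png",it)
a=cv2.resize(im[0:250],(800,390),interpolation=cv2.INTER_CUBIC); b=cv2.resize(it[155:255,180:350],(357,210),interpolation=cv2.INTER_CUBIC)
out=np.zeros((600,800,3),np.uint8); out[:390]=a; out[390:,:357]=b; cv2.imwrite("pics/v4.png",out)
E
python3 to.py 0.526 -0.1496 0.037 -5.24
```

```text
time: 6.93
position: [0.5253, -0.1508, 0.0404]
tool_rot: [0.999, -0.046, -0.0, -0.0]
ft_force: [-0.2, -2.0, -2.3]
grip_width: 0.0038
grip_force: 60.0
time: 7.1
position: [0.5251, -0.1508, 0.0404]
tool_rot: [0.999, -0.045, -0.001, -0.001]
ft_force: [-0.2, 1.7, -3.6]
grip_width: 0.0037
grip_force: 60.0
shift mm [ 0.6 -2.   3.4] roll 0.01 t 7.2 F [-0.7  1.7 -3.3]
```

View pics/v4.png

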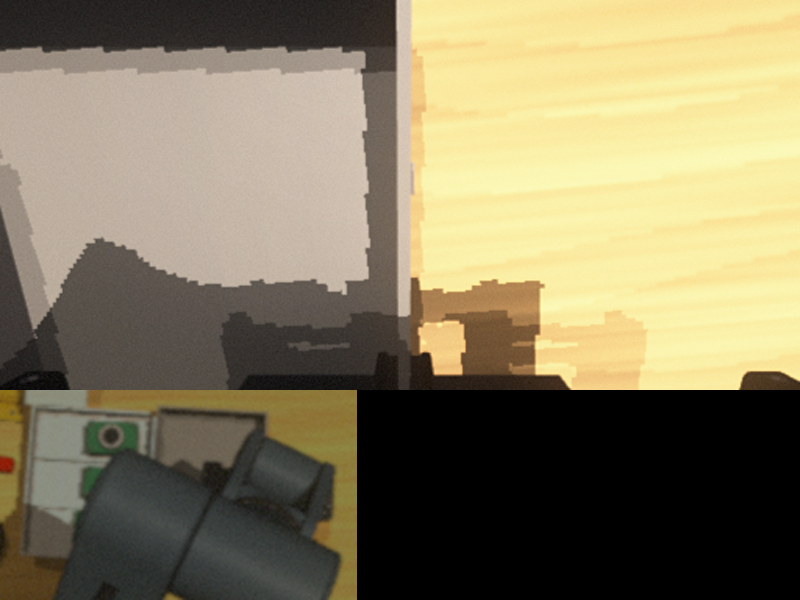

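```bash

python3 -m creep '[{"translation":[0,-4,0],"roll":0,"gripper":0},{"translation":[0,-8,0],"roll":0,"gripper":0},{"translation":[0,-11,0],"roll":0,"gripper":0},{"translation":[0,-11,0],"roll":0,"gripper":0}]' 60
python3 -m creep '[{"translation":[0,-2,0],"roll":0,"gripper":0},{"translation":[0,-2,0],"roll":0,"gripper":0}]' 60
python3 -m creep '[{"translation":[0,-2,0],"roll":0,"gripper":0},{"translation":[0,-2,0],"roll":0,"gripper":0}]' 60
python3 -m creep '[{"translation":[0,-2,0],"roll":0,"gripper":0},{"translation":[0,-2,0],"roll":0,"gripper":0}]' 60
```

```text
time: 7.53
position: [0.5268, -0.141, 0.0406]
tool_rot: [0.999, -0.046, 0.0, 0.0]
ft_force: [0.5, -0.4, -3.7]
grip_width: 0.0035
grip_force: 60.0
time: 7.7
position: [0.527, -0.1392, 0.0406]
tool_rot: [0.999, -0.046, 0.0, 0.0]
ft_force: [0.5, -1.4, -3.8]
grip_width: 0.0035
grip_force: 60.0
time: 7.87
position: [0.5271, -0.1371, 0.0406]
tool_rot: [0.999, -0.046, 0.0, -0.0]
ft_force: [0.6, -1.2, -2.8]
grip_width: 0.0034
grip_force: 60.0
time: 8.03
position: [0.5272, -0.135, 0.0406]
tool_rot: [0.999, -0.046, 0.0, -0.0]
ft_force: [-0.6, -1.2, -3.5]
grip_width: 0.0035
grip_force: 60.0
```

```bash

python3 -m creep '[{"translation":[0,-2,0],"roll":0,"gripper":0},{"translation":[0,-2,0],"roll":0,"gripper":0}]' 60 | grep -E "posi|ft"
python3 -m creep '[{"translation":[0,-2,0],"roll":0,"gripper":0},{"translation":[0,-2,0],"roll":0,"gripper":0}]' 60| grep -E "posi|ft"
python3 -m creep '[{"translation":[0,-2,0],"roll":0,"gripper":0},{"translation":[0,-2,0],"roll":0,"gripper":0}]' 60| grep -E "posi|ft"
```

```text
position: [0.5273, -0.133, 0.0405]
ft_force: [0.2, -0.9, -3.1]
position: [0.5272, -0.1327, 0.0405]
ft_force: [-3.1, -7.6, -4.2]
position: [0.5273, -0.1326, 0.0406]
ft_force: [-5.8, -14.8, -4.5]
```

```bash

python3 -m creep '[{"translation":[0,-2,0],"roll":0,"gripper":0},{"translation":[0,-2,0],"roll":0,"gripper":0}]' 60 | grep -E "posi|ft"
python3 -m creep '[{"translation":[0,0,0],"roll":0,"gripper":60},{"translation":[0,0,0],"roll":0,"gripper":60},{"translation":[0,0,0],"roll":0,"gripper":60},{"translation":[0,0,0],"roll":0,"gripper":60},{"translation":[0,0,0],"roll":0,"gripper":60}]' | grep -E "posi|ft|wid"
python3 -m creep '[{"translation":[0,-3,-200],"roll":0,"gripper":60},{"translation":[0,-3,-200],"roll":0,"gripper":60},{"translation":[0,-3,-200],"roll":0,"gripper":60},{"translation":[0,-3,-200],"roll":0,"gripper":60},{"translation":[0,-3,-200],"roll":0,"gripper":60}]' | grep -E "posi|ft|wid"
python3 -m creep '[{"translation":[-15,-70,-90],"roll":0,"gripper":40},{"translation":[-15,-70,-90],"roll":0,"gripper":40},{"translation":[-15,-70,-90],"roll":0,"gripper":40},{"translation":[-15,-70,-90],"roll":0,"gripper":40}]' | grep -E "posi|ft|wid"
python3 - <<'E'
from h import *
c=cam("wrist"); im=viewer.camera("wrist"); np.savez("w5.npz",K=c[0],R=c[1],t=c[2])
cv2.imwrite("pics/w5.png",im); cv2.imwrite("pics/w5b.png",cv2.resize(im,(800,600),interpolation=cv2.INTER_CUBIC))
E
```

```text
position: [0.5273, -0.1325, 0.0407]
ft_force: [-8.0, -21.3, -4.9]
position: [0.528, -0.1268, 0.0408]
ft_force: [-0.2, 0.7, -0.1]
grip_width: 0.0292
position: [0.5287, -0.1236, 0.2438]
ft_force: [0.7, -0.7, -0.6]
grip_width: 0.0578
position: [0.5213, -0.0499, 0.3366]
ft_force: [0.1, 0.7, 0.1]
grip_width: 0.0432
```

View pics/w5b.png

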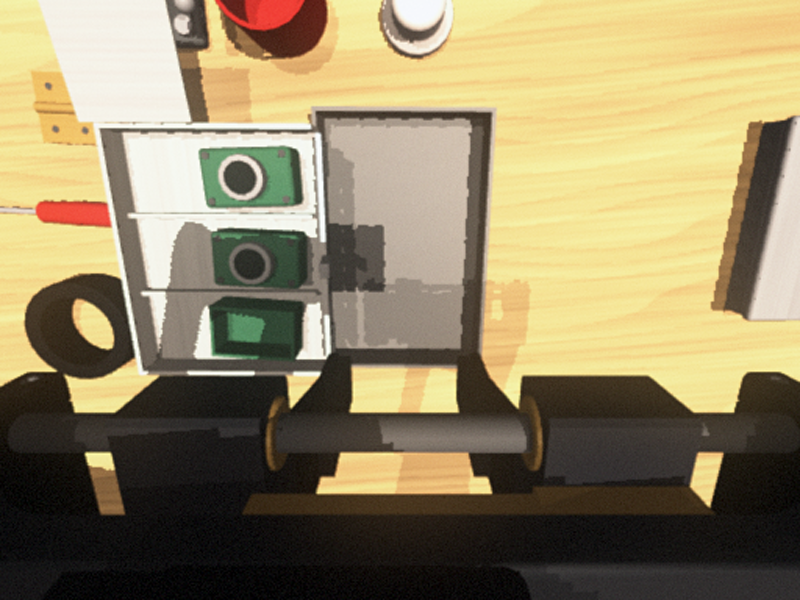

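```bash
python3 - <<'E'
from h import *
d=np.load("w5.npz"); c=(d["K"],d["R"],d["t"]); d=np.load("w1.npz"); c1=(d["K"],d["R"],d["t"])
V=lambda a:(np.array(a,float)+.5)*.64-.5
L=np.array([[.111,.095,.105],[-.111,.095,.105],[.111,-.08,.105],[-.111,-.08,.105]])
u=V([[97,124],[140,374],[318,130],[326,373]])
p,r=fit([(c,L,u)],[.5464,.102,-.092]); print("tray w5",np.round(p,4),r.tolist())
u1=V([[529,105],[266,107],[514,302],[286,303]])
p,r=fit([(c,L,u),(c1,L,u1)],[.5464,.102,-.092]); print("tray w1+w5",np.round(p,4),r.tolist())
def loc(w): 
    cc,s=np.cos(p[2]),np.sin(p[2]);e=w[:2]-p[:2];return np.round([cc*e[0]+s*e[1],-s*e[0]+cc*e[1]],4)
for n,uv in [("+x-y",(495,109)),("-x-y",(481,367)),("+x edge",(312,107)),("+x edge mid",(400,108))]: print(n,loc(back(c,V(uv),.05)))
for n,uv in [("tubeA",(241,177)),("tubeB",(251,263))]: print(n,loc(back(c,V(uv),.125)),loc(back(c,V(uv),.121)))
from itertools import product
for n,a,b in [("A",(475,251),(241,177)),("B",(398,252),(251,263))]:
    r=least_squares(lambda X:np.concatenate([proj(c1,X)[0]-V(a),proj(c,X)[0]-V(b)]),[.55,.05,.1]); print(n,np.round(r.x,4),loc(r.x),np.round(r.fun,1))
for th in (0,.1,.2):
    print(th,np.round((proj(c,place(p,[[0,-.08-.078*np.sin(th),.075+.078*np.cos(th)],[.103,-.08-.04*np.sin(th),.075+.04*np.cos(th)]]))+.5)/.64-.5).tolist())
g=.066;th=.15
w=place(p,[[0,-.08-g*np.sin(th),.075+g*np.cos(th)]])[0]; print("tab grip",np.round(w,4),"yaw",np.degrees(p[2])+90)
E
python3 to.py 0.538 0.013 0.141 84.8
```

```text
tray w5 [ 0.543   0.1005 -0.108 ] [[1.0, -0.6], [0.2, 1.1], [-0.7, -1.4], [-0.4, 3.9]]
tray w1+w5 [ 0.5457  0.1018 -0.0962] [[-1.5, -1.9], [-0.1, 0.2], [-3.1, -4.4], [-0.7, 1.8], [0.1, 1.1], [-1.0, 0.2], [-0.0, 2.7], [-2.6, 2.3]]
+x-y [ 0.1306 -0.2359]
-x-y [-0.1257 -0.2383]
+x edge [ 0.1308 -0.0689]
+x edge mid [ 0.1307 -0.1491]
tubeA [ 0.069  -0.0252] [ 0.069  -0.0238]
tubeB [ 0.0006 -0.0269] [-0.0001 -0.0254]
A [0.6119 0.0714 0.121 ] [ 0.0689 -0.0238] [ 0.2 -0.   0.1  0.2]
B [0.5433 0.0769 0.12  ] [ 0.0001 -0.025 ] [-0.3  0.1 -0.1 -0.3]
0 [[308.0, 271.0], [311.0, 133.0]]
0.1 [[318.0, 271.0], [316.0, 133.0]]
0.2 [[328.0, 271.0], [321.0, 133.0]]
tab grip [0.537  0.0123 0.1403] yaw 84.4880378415571
shift mm [ 10.3 -65.8 192.9] roll -89.82 t 9.92 F [-0.1 -0.4  0.4]
```

```bash

python3 -m creep '[{"translation":[10,-66,110],"roll":-35,"gripper":40},{"translation":[10,-66,110],"roll":-35,"gripper":40},{"translation":[10,-66,110],"roll":-35,"gripper":40},{"translation":[10,-66,110],"roll":-35,"gripper":40},{"translation":[10,-66,110],"roll":-35,"gripper":40}]' >/dev/null
python3 -m creep '[{"translation":[0,0,0],"roll":-35,"gripper":40},{"translation":[0,0,0],"roll":-35,"gripper":40},{"translation":[0,0,0],"roll":-35,"gripper":40},{"translation":[0,0,0],"roll":-35,"gripper":40},{"translation":[0,0,0],"roll":-35,"gripper":40}]' >/dev/null
python3 -m creep '[{"translation":[0,0,0],"roll":-20,"gripper":40},{"translation":[0,0,0],"roll":-20,"gripper":40},{"translation":[0,0,0],"roll":-20,"gripper":40},{"translation":[0,0,0],"roll":-20,"gripper":40}]'
python3 to.py 0.537 0.0123 0.1425 84.5
python3 - <<'E'
from h import *
im=viewer.camera("wrist"); cv2.imwrite("pics/w6b.png",cv2.resize(im,(640,480),interpolation=cv2.INTER_CUBIC))
E
```

```text
time: 11.08
position: [0.5345, 0.0114, 0.2189]
tool_rot: [0.738, 0.675, -0.001, -0.001]
ft_force: [-0.3, 0.8, -0.3]
grip_width: 0.0403
grip_force: 0.0
shift mm [ 1.1  2.6 76.4] roll 0.34 t 11.08 F [-0.3  0.8 -0.3]
```

View pics/w6b.png

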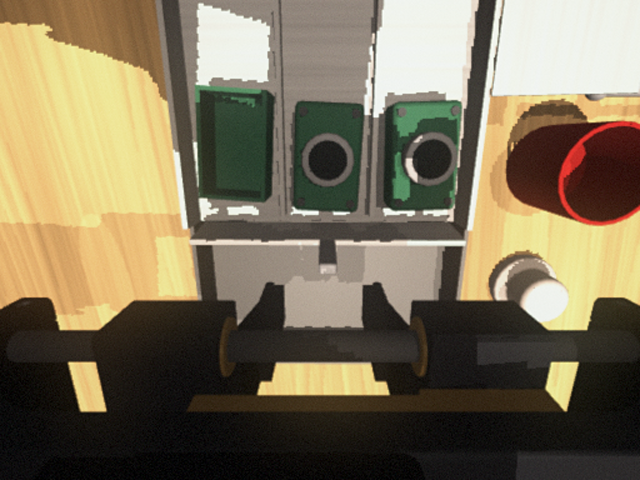

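```bash

python3 -m creep '[{"translation":[0,3,77],"roll":0,"gripper":40},{"translation":[0,3,77],"roll":0,"gripper":40},{"translation":[0,3,77],"roll":0,"gripper":10},{"translation":[0,3,77],"roll":0,"gripper":0},{"translation":[0,3,77],"roll":0,"gripper":0}]' 8
python3 -m creep '[{"translation":[0,0,0],"roll":0,"gripper":0},{"translation":[0,0,0],"roll":0,"gripper":0},{"translation":[0,0,0],"roll":0,"gripper":0},{"translation":[0,0,0],"roll":0,"gripper":0}]' 8
python3 to.py 0.537 0.0123 0.1425 84.5
```

```text
time: 11.55
position: [0.5391, 0.0111, 0.1443]
tool_rot: [0.739, 0.674, 0.0, 0.0]
ft_force: [-0.3, 0.0, -0.0]
grip_width: 0.0273
grip_force: 0.0
time: 11.88
position: [0.5372, 0.0114, 0.1452]
tool_rot: [0.739, 0.674, -0.001, -0.0]
ft_force: [-5.0, -0.1, 5.9]
grip_width: 0.0118
grip_force: 8.0
shift mm [ 0.9 -0.3  2.7] roll 0.28 t 11.88 F [-5.  -0.1  5.9]
```

```bash

python3 -m creep '[{"translation":[-11,0,3],"roll":0,"gripper":0},{"translation":[-20,0,7],"roll":0,"gripper":0},{"translation":[-29,0,12],"roll":0,"gripper":0},{"translation":[-36,0,19],"roll":0,"gripper":0},{"translation":[-42,0,27],"roll":0,"gripper":0}]' 8
python3 -m creep '[{"translation":[-5,0,8],"roll":0,"gripper":0},{"translation":[-9,0,18],"roll":0,"gripper":0},{"translation":[-11,0,27],"roll":0,"gripper":0},{"translation":[-12,0,37],"roll":0,"gripper":0},{"translation":[-12,0,44],"roll":0,"gripper":0}]' 8
python3 -m creep '[{"translation":[1,0,7],"roll":0,"gripper":0},{"translation":[2,0,13],"roll":0,"gripper":0},{"translation":[4,0,19],"roll":0,"gripper":0},{"translation":[4,0,19],"roll":0,"gripper":0}]' 8
```

```text
time: 12.3
position: [0.5333, -0.0313, 0.1163]
tool_rot: [0.739, 0.674, -0.001, -0.001]
ft_force: [-4.7, 1.1, 2.0]
grip_width: 0.0119
grip_force: 8.0
time: 12.72
position: [0.5322, -0.043, 0.0713]
tool_rot: [0.739, 0.674, -0.001, -0.001]
ft_force: [-5.1, 1.0, 1.1]
grip_width: 0.0117
grip_force: 8.0
time: 13.05
position: [0.5326, -0.0384, 0.0521]
tool_rot: [0.739, 0.674, -0.001, -0.001]
ft_force: [-4.8, -1.1, -1.4]
grip_width: 0.0119
grip_force: 8.0
```

```bash

python3 -m creep '[{"translation":[0.5,0,2],"roll":0,"gripper":0},{"translation":[0.5,0,2],"roll":0,"gripper":0}]' 8 | grep -E "pos|ft"
python3 -m creep '[{"translation":[1,0,3],"roll":0,"gripper":0},{"translation":[1,0,3],"roll":0,"gripper":0}]' 8 | grep -E "pos|ft"
```

```text
position: [0.5327, -0.038, 0.0509]
ft_force: [-5.2, -0.4, -1.0]
position: [0.5328, -0.0369, 0.0482]
ft_force: [-5.5, 0.6, -1.4]
```

```bash

python3 -m creep '[{"translation":[1,0,3],"roll":0,"gripper":0},{"translation":[1,0,3],"roll":0,"gripper":0}]' 8 | grep -E "pos|ft"
python3 -m creep '[{"translation":[1,0,3],"roll":0,"gripper":0},{"translation":[1,0,3],"roll":0,"gripper":0}]' 8 | grep -E "pos|ft"
```

```text
position: [0.5329, -0.0361, 0.0459]
ft_force: [-6.4, -0.7, 4.2]
position: [0.5329, -0.0352, 0.0431]
ft_force: [-8.2, -0.9, 6.1]
```

```bash
cat > tt.py <<'E'
# tray-frame target in mm: prints tool shift
import sys; from h import *
p=[.5457,.1023,-.0958]; o=telemetry.get_obs(); R=Ro.from_quat(o["tool_rot"]).as_matrix()
c,s=np.cos(p[2]),np.sin(p[2]); e=np.array(o["position"][:2])-p[:2]
print("at tray",np.round([1e3*(c*e[0]+s*e[1]),1e3*(-s*e[0]+c*e[1]),1e3*o["position"][2]],1),"t",round(o["time"],2),"F",np.round(o["ft_force"],1))
w=place(p,[np.array(list(map(float,sys.argv[1:4])))/1e3])[0]; print("shift",np.round(R.T@(w-o["position"])*1e3,1),"roll",round(np.degrees(np.arctan2(R[1,0],R[0,0])-p[2])-90,2))
E
python3 -m creep '[{"translation":[0,0,-2],"roll":0,"gripper":45},{"translation":[0,0,-2],"roll":0,"gripper":45},{"translation":[0,0,-2],"roll":0,"gripper":45},{"translation":[0,0,-2],"roll":0,"gripper":45},{"translation":[0,0,-2],"roll":0,"gripper":45}]' | grep -E "wid|pos|ft"
python3 -m creep '[{"translation":[0,0,-190],"roll":0,"gripper":24},{"translation":[0,0,-190],"roll":0,"gripper":24},{"translation":[0,0,-190],"roll":0,"gripper":24},{"translation":[0,0,-190],"roll":0,"gripper":24},{"translation":[0,0,-190],"roll":0,"gripper":24}]' | grep -E "wid|pos|ft"
python3 tt.py 69 48 235
python3 - <<'E'
from h import *
im=viewer.camera("wrist"); cv2.imwrite("pics/w7b.png",cv2.resize(im,(640,480),interpolation=cv2.INTER_CUBIC))
E
```

```text
position: [0.5361, -0.0355, 0.0449]
ft_force: [-0.5, 0.1, -0.2]
grip_width: 0.0374
position: [0.5369, -0.0355, 0.2394]
ft_force: [0.8, -0.4, -0.9]
grip_width: 0.0254
at tray [   4.4 -138.1  239.4] t 14.55 F [ 0.8 -0.4 -0.9]
shift [185.8  65.4   4.7] roll 0.26
```

View pics/w7b.png

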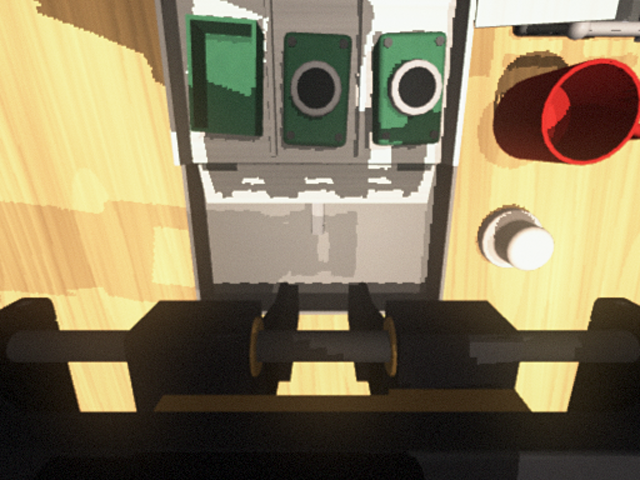

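```bash

python3 -m creep '[{"translation":[186,65,0],"roll":0,"gripper":24},{"translation":[186,65,0],"roll":0,"gripper":24},{"translation":[186,65,0],"roll":0,"gripper":24},{"translation":[186,65,0],"roll":0,"gripper":24},{"translation":[186,65,0],"roll":0,"gripper":24}]' | grep -E "wid|pos|ft"
python3 tt.py 69 48 111
```

```text
position: [0.6176, 0.1475, 0.2345]
ft_force: [0.2, 0.2, 0.1]
grip_width: 0.0236
at tray [ 67.2  51.8 234.5] t 15.02 F [0.2 0.2 0.1]
shift [ -4.    1.5 123.5] roll 0.32
```

```bash

python3 -m creep '[{"translation":[-4,1,123],"roll":0,"gripper":24},{"translation":[-4,1,123],"roll":0,"gripper":24},{"translation":[-4,1,123],"roll":0,"gripper":24},{"translation":[-4,1,123],"roll":0,"gripper":24},{"translation":[-4,1,123],"roll":0,"gripper":24}]' | grep -E "wid|pos|ft"
python3 -m creep '[{"translation":[-10,0,0],"roll":0,"gripper":24},{"translation":[-19,0,0],"roll":0,"gripper":24},{"translation":[-27,0,0],"roll":0,"gripper":24},{"translation":[-35,0,0],"roll":0,"gripper":24},{"translation":[-43,0,0],"roll":0,"gripper":24}]' | grep -E "wid|pos|ft"
python3 -m creep '[{"translation":[-10,0,0],"roll":0,"gripper":24},{"translation":[-20,0,0],"roll":0,"gripper":24},{"translation":[-30,0,0],"roll":0,"gripper":24},{"translation":[-40,0,0],"roll":0,"gripper":24},{"translation":[-50,0,0],"roll":0,"gripper":24}]' | grep -E "wid|pos|ft"
python3 tt.py 69 -70 111
```

```text
position: [0.615, 0.1402, 0.109]
ft_force: [0.1, 0.2, 0.7]
grip_width: 0.0243
position: [0.6141, 0.0966, 0.114]
ft_force: [0.1, 1.6, 2.0]
grip_width: 0.0239
position: [0.6078, 0.0461, 0.1113]
ft_force: [-1.1, -0.6, 0.2]
grip_width: 0.024
at tray [ 67.2 -50.  111.3] t 16.27 F [-1.1 -0.6  0.2]
shift [-20.    1.7   0.3] roll 0.27
```

```bash

python3 -m creep '[{"translation":[-8,0,0],"roll":0,"gripper":24},{"translation":[-16,0,0],"roll":0,"gripper":24},{"translation":[-24,0,2],"roll":0,"gripper":24},{"translation":[-32,0,5],"roll":0,"gripper":24},{"translation":[-40,0,9],"roll":0,"gripper":24}]' | grep -E "wid|pos|ft"
python3 -m creep '[{"translation":[-10,0,4],"roll":0,"gripper":24},{"translation":[-20,0,9],"roll":0,"gripper":24},{"translation":[-30,0,14],"roll":0,"gripper":24},{"translation":[-40,0,20],"roll":0,"gripper":24},{"translation":[-47,0,30],"roll":0,"gripper":24}]' | grep -E "wid|pos|ft"
python3 tt.py 69 -140 50
cat > see.py <<'E'
from h import *
p=[.5457,.1023,-.0958]
def loc(w): 
    cc,s=np.cos(p[2]),np.sin(p[2]);e=w[:2]-p[:2];return np.round(1e3*np.array([cc*e[0]+s*e[1],-s*e[0]+cc*e[1]]))
import sys
for cn in sys.argv[1:]:
    c=cam(cn); im=viewer.camera(cn); cv2.imwrite(f"pics/{cn}_{telemetry.get_obs()['time']:.2f}.png",im)
    for t in ["finished_a","unfinished"]:
        for d in viewer.recognise(cn,t)[:4]:
            b=np.array(d["bbox"]); m=b[:2]+b[2:]/2
            print(cn,t,b.round().tolist(),round(d["p"],2),"if lane",loc(back(c,m,.105)),"if tote",loc(back(c,m,.035)))
E
python3 see.py wrist scene
```

```text
position: [0.6045, 0.0068, 0.1023]
ft_force: [-0.4, 0.3, -0.8]
grip_width: 0.0239
position: [0.6007, -0.0406, 0.0724]
ft_force: [-0.5, -0.7, -0.4]
grip_width: 0.0236
at tray [  68.4 -137.    72.4] t 17.1 F [-0.5 -0.7 -0.4]
shift [-3.   0.5 22.4] roll 0.22
wrist finished_a [222.0, 250.0, 67.0, 69.0] 0.98 if lane [  67. -133.] if tote [  67. -182.]
wrist finished_a [0.0, 1.0, 166.0, 127.0] 0.61 if lane [  5. -41.] if tote [-36. -31.]
wrist unfinished [395.0, 206.0, 89.0, 94.0] 0.71 if lane [ 148. -117.] if tote [ 200. -155.]
scene finished_a [218.0, 205.0, 33.0, 25.0] 0.93 if lane [  98. -203.] if tote [  59. -186.]
scene finished_a [267.0, 160.0, 27.0, 21.0] 0.65 if lane [ 13. -20.] if tote [-31.   8.]
scene unfinished [264.0, 130.0, 133.0, 143.0] 0.33 if lane [162.  53.] if tote [127.  86.]
```

```bash

python3 -m creep '[{"translation":[0,0,-160],"roll":0,"gripper":24},{"translation":[0,0,-160],"roll":0,"gripper":24},{"translation":[0,0,-160],"roll":0,"gripper":24},{"translation":[0,0,-160],"roll":0,"gripper":24}]' | grep -E "ft"
python3 -m creep '[{"translation":[187,-68,0],"roll":0,"gripper":24},{"translation":[187,-68,0],"roll":0,"gripper":24},{"translation":[187,-68,0],"roll":0,"gripper":24},{"translation":[187,-68,0],"roll":0,"gripper":24},{"translation":[187,-68,0],"roll":0,"gripper":24}]' | grep -E "pos|ft"
python3 see.py wrist
python3 tt.py 0 48 111
```

```text
ft_force: [0.8, 0.0, -0.1]
position: [0.5481, 0.1567, 0.2333]
ft_force: [0.4, 0.6, 0.1]
wrist finished_a [239.0, 221.0, 43.0, 71.0] 0.67 if lane [ -0. -18.] if tote [  0. -58.]
wrist unfinished [176.0, 215.0, 51.0, 34.0] 0.7 if lane [-63.  11.] if tote [-79. -21.]
wrist unfinished [147.0, 83.0, 363.0, 234.0] 0.32 if lane [70. 47.] if tote [89. 24.]
at tray [ -2.4  54.  233.2] t 18.3 F [ 0.3  0.3 -0.8]
shift [ -6.    2.3 122.2] roll 0.57
```

```bash

python3 -m creep '[{"translation":[-6,2,122],"roll":0,"gripper":24},{"translation":[-6,2,122],"roll":0,"gripper":24},{"translation":[-6,2,122],"roll":0,"gripper":24},{"translation":[-6,2,122],"roll":0,"gripper":24},{"translation":[-6,2,122],"roll":0,"gripper":24}]' | grep -E "wid|pos|ft"
python3 -m creep '[{"translation":[-10,0,0],"roll":0,"gripper":24},{"translation":[-19,0,0],"roll":0,"gripper":24},{"translation":[-27,0,0],"roll":0,"gripper":24},{"translation":[-35,0,0],"roll":0,"gripper":24},{"translation":[-43,0,0],"roll":0,"gripper":24}]' | grep -E "wid|pos|ft"
python3 -m creep '[{"translation":[-10,0,0],"roll":0,"gripper":24},{"translation":[-20,0,0],"roll":0,"gripper":24},{"translation":[-30,0,0],"roll":0,"gripper":24},{"translation":[-40,0,0],"roll":0,"gripper":24},{"translation":[-50,0,0],"roll":0,"gripper":24}]' | grep -E "wid|pos|ft"
python3 tt.py 0 -70 111
```

```text
position: [0.55, 0.1461, 0.1088]
ft_force: [1.1, 0.5, 0.5]
grip_width: 0.0237
position: [0.5485, 0.1038, 0.1127]
ft_force: [-0.3, 3.1, 1.9]
grip_width: 0.0236
position: [0.5421, 0.0532, 0.1104]
ft_force: [0.4, -1.0, 0.0]
grip_width: 0.0244
at tray [  1.1 -49.2 110.4] t 19.55 F [ 0.4 -1.   0. ]
shift [-20.8  -1.2  -0.6] roll 0.27
```

```bash

python3 -m creep '[{"translation":[-8,-1,0],"roll":0,"gripper":24},{"translation":[-16,-1,0],"roll":0,"gripper":24},{"translation":[-24,-1,2],"roll":0,"gripper":24},{"translation":[-32,-1,5],"roll":0,"gripper":24},{"translation":[-40,-1,9],"roll":0,"gripper":24}]' | grep -E "wid|pos|ft"
python3 -m creep '[{"translation":[-10,0,4],"roll":0,"gripper":24},{"translation":[-20,0,9],"roll":0,"gripper":24},{"translation":[-30,0,14],"roll":0,"gripper":24},{"translation":[-40,0,20],"roll":0,"gripper":24},{"translation":[-47,0,30],"roll":0,"gripper":24}]' | grep -E "wid|pos|ft"
python3 tt.py 0 -150 55
python3 see.py wrist scene
```

```text
position: [0.5379, 0.014, 0.1013]
ft_force: [0.4, 0.8, 0.4]
grip_width: 0.0241
position: [0.534, -0.0335, 0.0712]
ft_force: [-0.6, -0.2, -0.7]
grip_width: 0.0241
at tray [   1.3 -136.3   71.2] t 20.38 F [-0.6 -0.2 -0.7]
shift [-13.7  -1.4  16.2] roll 0.22
wrist finished_a [225.0, 290.0, 68.0, 23.0] 0.72 if lane [   2. -141.] if tote [   2. -196.]
wrist unfinished [1.0, 2.0, 159.0, 108.0] 0.74 if lane [-62. -38.] if tote [-103.  -26.]
scene finished_a [218.0, 208.0, 36.0, 21.0] 0.88 if lane [ 104. -201.] if tote [  66. -185.]
scene finished_a [212.0, 187.0, 19.0, 23.0] 0.62 if lane [  29. -208.] if tote [ -14. -191.]
scene finished_a [258.0, 201.0, 11.0, 11.0] 0.42 if lane [  99. -119.] if tote [ 60. -97.]
scene unfinished [254.0, 140.0, 30.0, 26.0] 0.83 if lane [-56. -22.] if tote [-105.    6.]
```

```bash

python3 -m creep '[{"translation":[-3,-1,6],"roll":0,"gripper":24},{"translation":[-6,-1,12],"roll":0,"gripper":24},{"translation":[-10,-1,18],"roll":0,"gripper":24},{"translation":[-14,-1,22],"roll":0,"gripper":24},{"translation":[-17,-1,24],"roll":0,"gripper":24}]' | grep -E "wid|pos|ft"
python3 -m creep '[{"translation":[-2,0,0],"roll":0,"gripper":24},{"translation":[-2,0,0],"roll":0,"gripper":24}]' | grep -E "wid|pos|ft"
python3 tt.py 0 -150 55
```

```text
position: [0.5306, -0.0491, 0.0466]
ft_force: [-0.2, -0.1, -0.9]
grip_width: 0.0237
position: [0.5309, -0.0513, 0.0473]
ft_force: [0.1, 0.6, 0.0]
grip_width: 0.0243
at tray [  -0.  -154.3   47.3] t 21.27 F [0.1 0.6 0. ]
shift [ 4.3  0.1 -7.7] roll 0.21
```

```bash

python3 -m creep '[{"translation":[5,0,-190],"roll":0,"gripper":24},{"translation":[5,0,-190],"roll":0,"gripper":24},{"translation":[5,0,-190],"roll":0,"gripper":24},{"translation":[5,0,-190],"roll":0,"gripper":24},{"translation":[5,0,-190],"roll":0,"gripper":40}]' | grep -E "wid|pos|ft"
python3 -m creep '[{"translation":[150,0,-60],"roll":0,"gripper":40},{"translation":[150,0,-60],"roll":0,"gripper":40},{"translation":[150,0,-60],"roll":0,"gripper":40},{"translation":[150,0,-60],"roll":0,"gripper":40},{"translation":[150,0,-60],"roll":0,"gripper":40}]' | grep -E "wid|pos|ft"
python3 see.py top scene wrist
python3 - <<'E'
from h import *
import glob
exec(open("see.py").read().split("import sys")[0].split("\n",1)[1])
c=cam("top"); r=viewer.recognise("top","tote"); print([(np.round(d["bbox"]).tolist(),round(d["p"],2)) for d in r[:2]])
im=cv2.cvtColor(cv2.imread(sorted(glob.glob("pics/top_*"))[-1]),cv2.COLOR_BGR2LAB).astype(int)
# profiles along tray y across -y wall at three x: find tote/bench edge by colour (b channel: bench is yellow)
for x in (-110,-60,0,60,110):
    ys=np.arange(-215,-265,-2); uv=proj(c,place(p,np.c_[np.full(len(ys),x),ys,np.full(len(ys),50)]/1e3))
    print(x,[int(v) for v in cv2.remap(im[:,:,2].astype(np.float32),uv[:,0].astype(np.float32)[None],uv[:,1].astype(np.float32)[None],1)[0]])
E
```

```text
position: [0.533, -0.046, 0.2424]
ft_force: [-0.3, 0.4, -0.5]
grip_width: 0.026
position: [0.5464, 0.1093, 0.3011]
ft_force: [1.6, -0.9, 1.0]
grip_width: 0.0399
top finished_a [275.0, 175.0, 26.0, 15.0] 0.86 if lane [  63. -197.] if tote [  72. -199.]
top finished_a [281.0, 197.0, 17.0, 17.0] 0.65 if lane [  -9. -203.] if tote [  -3. -206.]
top unfinished [229.0, 213.0, 12.0, 16.0] 0.48 if lane [-66. -41.] if tote [-63. -37.]
scene finished_a [218.0, 210.0, 31.0, 22.0] 0.81 if lane [ 106. -207.] if tote [  68. -190.]
scene finished_a [212.0, 186.0, 19.0, 25.0] 0.58 if lane [  29. -207.] if tote [ -14. -191.]
scene finished_a [306.0, 121.0, 39.0, 34.0] 0.33 if lane [-34. 154.] if tote [-81. 193.]
scene unfinished [257.0, 141.0, 28.0, 22.0] 0.71 if lane [-56. -15.] if tote [-105.   13.]
scene unfinished [295.0, 222.0, 32.0, 49.0] 0.66 if lane [257. -63.] if tote [228. -38.]
wrist finished_a [245.0, 289.0, 35.0, 19.0] 0.75 if lane [   4. -176.] if tote [   5. -230.]
wrist finished_a [281.0, 260.0, 25.0, 51.0] 0.54 if lane [  48. -154.] if tote [  59. -203.]
wrist unfinished [186.0, 157.0, 43.0, 63.0] 0.73 if lane [-65. -13.] if tote [-78. -33.]
[([243.0, 159.0, 63.0, 87.0], 0.64)]
-110 [138, 138, 137, 137, 137, 137, 137, 138, 139, 139, 141, 144, 151, 157, 163, 163, 163, 164, 164, 164, 164, 164, 164, 164, 164]
-60 [138, 139, 140, 139, 137, 137, 136, 136, 136, 137, 140, 146, 151, 156, 161, 163, 164, 163, 163, 164, 164, 164, 164, 164, 164]
0 [138, 136, 136, 137, 137, 137, 136, 136, 136, 138, 139, 142, 147, 154, 161, 163, 164, 164, 164, 164, 164, 163, 163, 164, 165]
60 [142, 142, 141, 141, 141, 141, 141, 140, 140, 140, 141, 144, 150, 156, 161, 163, 164, 164, 165, 165, 164, 164, 165, 165, 164]
110 [137, 137, 137, 137, 138, 138, 138, 137, 136, 135, 137, 141, 148, 155, 161, 163, 164, 163, 163, 164, 164, 164, 164, 165, 165]
```

```bash

python3 tt.py 0 -140 150
python3 -m creep '[{"translation":[-150,0,40],"roll":0,"gripper":32},{"translation":[-150,0,40],"roll":0,"gripper":32},{"translation":[-150,0,40],"roll":0,"gripper":32},{"translation":[-150,0,40],"roll":0,"gripper":32},{"translation":[-150,0,40],"roll":0,"gripper":32}]' | grep -E "pos|ft"
python3 tt.py 0 -140 150
```

```text
at tray [-8.000e-01  2.000e-01  2.971e+02] t 22.6 F [-0.   0.5  0.3]
shift [-140.2    0.6  147.1] roll 0.15
position: [0.5303, -0.0511, 0.2558]
ft_force: [0.3, 0.4, 0.1]
at tray [  -0.6 -154.2  255.8] t 23.02 F [0.3 0.4 0.1]
shift [ 14.4   0.9 105.8] roll -0.1
```

```bash

python3 -m creep '[{"translation":[10,1,106],"roll":0,"gripper":32},{"translation":[10,1,106],"roll":0,"gripper":32},{"translation":[10,1,106],"roll":0,"gripper":32},{"translation":[10,1,106],"roll":0,"gripper":32}]' | grep -E "pos|ft"
python3 tt.py 0 -141 52
```

```text
position: [0.5296, -0.0348, 0.1469]
ft_force: [-0.4, -0.1, 0.4]
at tray [  -2.9 -138.   146.9] t 23.35 F [-0.4 -0.1  0.4]
shift [-3.2  4.  94.9] roll 0.21
```

```bash

python3 -m creep '[{"translation":[0,2,50],"roll":0,"gripper":32},{"translation":[0,2,75],"roll":0,"gripper":32},{"translation":[0,2,97],"roll":0,"gripper":32},{"translation":[0,2,97],"roll":0,"gripper":32},{"translation":[0,2,97],"roll":0,"gripper":32}]' 8 | grep -E "pos|ft|wid"
python3 tt.py 0 -141 51
python3 -m creep '[{"translation":[0,0,0],"roll":0,"gripper":0},{"translation":[0,0,0],"roll":0,"gripper":0},{"translation":[0,0,0],"roll":0,"gripper":0},{"translation":[0,0,0],"roll":0,"gripper":0},{"translation":[0,0,0],"roll":0,"gripper":0}]' 10 | grep -E "pos|ft|wid|grip"
```

```text
position: [0.5357, -0.0362, 0.0549]
ft_force: [0.1, 0.2, 0.4]
grip_width: 0.0321
at tray [   3.3 -138.8   54.9] t 23.77 F [0.1 0.2 0.4]
shift [-2.2 -3.3  3.9] roll 0.25
position: [0.5329, -0.0357, 0.0557]
ft_force: [-5.8, 0.0, 6.6]
grip_width: 0.012
grip_force: 10.0
```

```bash

python3 -m creep '[{"translation":[-3,0,-9],"roll":0,"gripper":0},{"translation":[-4,0,-19],"roll":0,"gripper":0},{"translation":[-4,0,-29],"roll":0,"gripper":0},{"translation":[-3,0,-39],"roll":0,"gripper":0},{"translation":[0,0,-48],"roll":0,"gripper":0}]' 10 | grep -E "pos|ft|wid"
python3 -m creep '[{"translation":[4,0,-9],"roll":0,"gripper":0},{"translation":[10,0,-17],"roll":0,"gripper":0},{"translation":[16,0,-24],"roll":0,"gripper":0},{"translation":[24,0,-31],"roll":0,"gripper":0},{"translation":[33,0,-36],"roll":0,"gripper":0}]' 10 | grep -E "pos|ft|wid"
python3 -m creep '[{"translation":[9,0,-4],"roll":0,"gripper":0},{"translation":[19,0,-6],"roll":0,"gripper":0},{"translation":[24,0,-6],"roll":0,"gripper":0},{"translation":[24,0,-6],"roll":0,"gripper":0}]' 10 | grep -E "pos|ft|wid"
python3 tt.py 0 -80 141
```

```text
position: [0.5328, -0.0368, 0.1034]
ft_force: [-4.8, -3.4, -1.9]
grip_width: 0.0121
position: [0.5358, -0.0041, 0.1399]
ft_force: [-6.8, -4.5, 2.0]
grip_width: 0.0119
position: [0.5382, 0.0213, 0.1467]
ft_force: [-7.8, -1.3, 9.2]
grip_width: 0.012
at tray [  0.3 -81.4 146.7] t 25.35 F [-7.8 -1.3  9.2]
shift [ 1.4 -0.2  5.7] roll 0.33
```

```bash

for i in 1; do python3 -m creep '[{"translation":[2,0,0],"roll":0,"gripper":0},{"translation":[2,0,0],"roll":0,"gripper":0}]' 10 | grep -E "pos|ft"; done
python3 -m creep '[{"translation":[2,0,0],"roll":0,"gripper":0},{"translation":[2,0,0],"roll":0,"gripper":0}]' 10 | grep -E "pos|ft"
python3 -m creep '[{"translation":[2,0,0],"roll":0,"gripper":0},{"translation":[2,0,0],"roll":0,"gripper":0}]' 10 | grep -E "pos|ft"
```

```text
position: [0.5383, 0.0226, 0.1467]
ft_force: [-7.2, -0.8, 10.2]
position: [0.5385, 0.0245, 0.1467]
ft_force: [-7.9, -0.8, 9.0]
position: [0.5387, 0.0265, 0.1466]
ft_force: [-7.7, -0.9, 9.1]
```

```bash

python3 -m creep '[{"translation":[2,0,0],"roll":0,"gripper":0},{"translation":[2,0,0],"roll":0,"gripper":0}]' 10 | grep -E "pos|ft"
python3 -m creep '[{"translation":[2,0,0],"roll":0,"gripper":0},{"translation":[2,0,0],"roll":0,"gripper":0}]' 10 | grep -E "pos|ft"
python3 - <<'E'
from h import *
exec(open("see.py").read().split("import sys")[0].split("\n",1)[1])
c=cam("wrist"); im=viewer.camera("wrist"); cv2.imwrite("pics/w9.png",im)
print([(np.round(d["bbox"],1).tolist(),round(d["p"],2)) for d in viewer.recognise("wrist","flap")[:2]])
for th in (-.1,0,.1,.2):
    print(th,proj(c,place(p,[[x,-.08-r*np.sin(th),.075+r*np.cos(th)] for x,r in ((-.103,.04),(.103,.04),(-.103,0),(.103,0))])).round(1).tolist())
E
```

```text
position: [0.5389, 0.0285, 0.1465]
ft_force: [-8.0, -1.5, 7.8]
position: [0.539, 0.0299, 0.1464]
ft_force: [-7.3, -3.3, 7.4]
[([111.3, 220.3, 295.3, 43.0], 0.71)]
-0.1 [[108.7, 236.5], [407.9, 238.5], [134.3, 219.9], [382.6, 221.6]]
0 [[109.4, 241.9], [407.1, 243.9], [134.3, 219.9], [382.6, 221.6]]
0.1 [[110.4, 246.9], [406.0, 249.0], [134.3, 219.9], [382.6, 221.6]]
0.2 [[111.7, 251.6], [404.7, 253.6], [134.3, 219.9], [382.6, 221.6]]
```

```bash

python3 -m creep '[{"translation":[2,0,0],"roll":0,"gripper":0},{"translation":[2,0,0],"roll":0,"gripper":0}]' 10 | grep -E "pos|ft"
python3 -m creep '[{"translation":[2,0,0],"roll":0,"gripper":0},{"translation":[2,0,0],"roll":0,"gripper":0}]' 10 | grep -E "pos|ft"
python3 - <<'E'
import cv2; im=cv2.imread("pics/w9.png"); g=cv2.cvtColor(im,6)
for u in (150,190,330,370): print(u,g[208:264,u-1:u+2].mean(1).astype(int).tolist())
E
```

```text
position: [0.539, 0.0304, 0.1463]
ft_force: [-8.2, -8.3, 6.9]
position: [0.5392, 0.0316, 0.1461]
ft_force: [-7.6, -10.8, 6.1]
150 [73, 70, 71, 68, 68, 69, 70, 70, 71, 67, 49, 55, 59, 57, 59, 59, 62, 59, 59, 59, 59, 56, 60, 60, 58, 57, 57, 57, 59, 57, 61, 57, 37, 25, 21, 26, 25, 24, 23, 24, 21, 27, 23, 24, 23, 23, 24, 21, 26, 27, 22, 26, 23, 22, 24, 22]
190 [62, 71, 69, 68, 67, 66, 65, 69, 69, 77, 95, 86, 58, 55, 55, 54, 56, 55, 54, 54, 56, 53, 56, 54, 53, 54, 53, 53, 54, 56, 56, 50, 37, 18, 15, 16, 14, 16, 17, 13, 18, 15, 14, 17, 13, 15, 13, 14, 15, 13, 8, 13, 13, 13, 11, 16]
330 [75, 76, 78, 76, 74, 75, 74, 74, 75, 76, 106, 147, 71, 62, 59, 62, 62, 60, 59, 61, 59, 60, 62, 58, 60, 59, 58, 58, 56, 56, 59, 52, 36, 23, 21, 18, 19, 20, 21, 19, 22, 20, 17, 19, 17, 18, 16, 18, 19, 20, 18, 17, 18, 16, 14, 16]
370 [118, 123, 124, 124, 121, 121, 121, 121, 121, 125, 110, 64, 64, 68, 69, 68, 69, 69, 68, 67, 69, 69, 70, 67, 65, 66, 64, 68, 67, 65, 65, 67, 63, 59, 41, 33, 28, 28, 27, 30, 29, 28, 27, 28, 28, 25, 27, 23, 26, 26, 23, 21, 20, 23, 21, 22]
```

```bash

python3 -m creep '[{"translation":[0,0,0],"roll":0,"gripper":45},{"translation":[0,0,0],"roll":0,"gripper":45},{"translation":[0,0,0],"roll":0,"gripper":45},{"translation":[0,0,0],"roll":0,"gripper":45},{"translation":[0,0,0],"roll":0,"gripper":45}]' | grep -E "pos|ft|wid"
python3 -m creep '[{"translation":[0,0,-160],"roll":0,"gripper":45},{"translation":[0,0,-160],"roll":0,"gripper":45},{"translation":[0,0,-160],"roll":0,"gripper":45},{"translation":[0,0,-160],"roll":0,"gripper":45},{"translation":[0,0,-160],"roll":0,"gripper":45}]' | grep -E "pos|ft|wid"
python3 -m creep '[{"translation":[40,0,-50],"roll":0,"gripper":45},{"translation":[40,0,-50],"roll":0,"gripper":45},{"translation":[40,0,-50],"roll":0,"gripper":45},{"translation":[40,0,-50],"roll":0,"gripper":45}]' | grep -E "pos|ft|wid"
python3 see.py top scene wrist
python3 - <<'E'
from h import *
import glob
exec(open("see.py").read().split("import sys")[0].split("\n",1)[1])
c=cam("wrist")
print([(np.round(d["bbox"],1).tolist(),round(d["p"],2)) for d in viewer.recognise("wrist","flap")[:2]])
for th in (0,.1,.2):
    print(th,proj(c,place(p,[[x,-.08-r*np.sin(th),.075+r*np.cos(th)] for x,r in ((-.103,.04),(.103,.04),(0,.078),(0,0))])).round(1).tolist())
g=cv2.cvtColor(cv2.imread(sorted(glob.glob("pics/wrist_*"))[-1]),6)
u0=int(proj(c,place(p,[[0,-.08,.153]]))[0,0]); v0=int(proj(c,place(p,[[0,-.08,.075]]))[0,1])
print(v0)
for u in (u0,u0-45,u0+45): print(u,g[v0-8:v0+30,u-1:u+2].mean(1).astype(int).tolist())
ct=cam("top"); im=cv2.cvtColor(cv2.imread(sorted(glob.glob("pics/top_*"))[-1]),cv2.COLOR_BGR2LAB)
for x in (-110,0,110):
    ys=np.arange(-225,-255,-2); uv=proj(ct,place(p,np.c_[np.full(len(ys),x),ys,np.full(len(ys),50)]/1e3)).astype(np.float32)
    print(x,cv2.remap(im[:,:,2],uv[:,0][None],uv[:,1][None],1)[0].tolist())
E
```

```text
position: [0.5427, 0.0347, 0.1451]
ft_force: [-0.0, -0.1, -0.4]
grip_width: 0.0371
position: [0.5465, 0.0345, 0.3127]
ft_force: [0.5, -0.7, 0.6]
grip_width: 0.0449
position: [0.5457, 0.0751, 0.3551]
ft_force: [0.4, 0.5, -0.9]
grip_width: 0.0448
top finished_a [276.0, 176.0, 25.0, 17.0] 0.84 if lane [  59. -196.] if tote [  68. -198.]
top finished_a [280.0, 196.0, 16.0, 19.0] 0.59 if lane [  -9. -201.] if tote [  -3. -204.]
top unfinished [212.0, 224.0, 18.0, 7.0] 0.39 if lane [-87.  -1.] if tote [-85.   5.]
scene finished_a [220.0, 209.0, 32.0, 24.0] 0.9 if lane [ 108. -204.] if tote [  70. -187.]
scene finished_a [213.0, 186.0, 18.0, 23.0] 0.9 if lane [  28. -205.] if tote [ -15. -189.]
scene unfinished [254.0, 139.0, 28.0, 23.0] 0.73 if lane [-64. -22.] if tote [-113.    6.]
scene unfinished [75.0, 226.0, 52.0, 76.0] 0.65 if lane [  78. -552.] if tote [  38. -557.]
wrist finished_a [244.0, 238.0, 30.0, 26.0] 0.92 if lane [   4. -160.] if tote [   4. -198.]
wrist finished_a [278.0, 228.0, 12.0, 35.0] 0.62 if lane [  42. -150.] if tote [  49. -186.]
wrist unfinished [192.0, 133.0, 38
[... 458 characters left out ...]
70, 64, 65, 67, 65, 65, 64, 64, 60, 94, 167, 200, 197, 193, 180, 169, 175, 175, 176, 175, 160, 85, 76]
211 [94, 82, 83, 83, 82, 84, 81, 69, 72, 74, 72, 73, 76, 70, 82, 156, 232, 222, 167, 141, 141, 142, 143, 144, 144, 143, 143, 141, 142, 142, 142, 139, 140, 140, 141, 137, 104, 44]
301 [236, 144, 129, 133, 132, 131, 132, 117, 85, 86, 83, 81, 83, 79, 93, 174, 245, 239, 198, 175, 177, 176, 177, 175, 176, 174, 176, 176, 166, 133, 81, 80, 79, 80, 77, 77, 67, 54]
-110 [138, 138, 137, 137, 138, 140, 144, 151, 157, 162, 164, 165, 165, 165, 165]
0 [137, 137, 136, 136, 137, 139, 142, 148, 154, 161, 163, 164, 164, 164, 165]
110 [137, 138, 137, 137, 138, 140, 144, 150, 156, 162, 163, 163, 164, 165, 164]
```

```bash
python3 -c "
from rig import hand_in; print(hand_in())"
```

```text
the job is handed in; nothing more can be done
None
```

I finished the job and handed it in at about 28 s of the 72 s allowed, but no verdict came back. By my measurements the tote is docked square and both finished housings are in it. The unfinished one is still in its lane and the flap is fully up.

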